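Open the transit case's combination lock and hold it up

ROBOT

A 7-joint arm with a two-finger parallel gripper is mounted at the origin on the work surface. World frame = base frame: x ahead of the robot, y to its left, z up, the work surface at z = 0. Lengths are in m, angles in rad, forces in N, time in s.
With the tool pointing down it reaches from about 0.4 to 0.875 m from the base axis. Payload 6.5 kg.
Tool frame: the origin (TCP) lies between the finger pads, 19 mm behind the fingertips; this is the grasp point; z points along the fingers, y is the line along which they close (so a half turn about z gives the same grasp; the last joint's range is limited). The gripper opens to 85 mm and grips with 20 to 120 N. Pads are 22 mm wide; open, the fingers measure 114 mm over their backs; the gripper's body (76 mm by 85 mm) begins 54 mm behind the grasp point. The pads swing forward as they close: fully open they stand 13 mm farther back than shut.
Start: joints at [1.258, 0.536, -0.004, 1.538, 0.003, 1.067, -0.071], TCP at [0.159, -0.63, 0.25] pointing down, gripper open.
Joint ranges: [-2.7, 2.7], [-0.37, 2.16], [-1.27, 1.26], [0.24, 2.4], [-1.31, 4.45], [0.19, 1.91], [-2.76, 2.76]. Speed limits (rad/s): [2.39, 2.39, 3.14, 3.14, 3.14, 3.14, 3.14].

INTERFACE

Orientations are given as a rotation vector (axis times angle).
In Python, from workcell import env gives the robot as it stands.
- The arm moves only by the shell command python3 -m creep 'ROWS' [FORCE]. ROWS is JSON, one flat list of numbers, 7 for each row, row after row: the shift along the tool's x, y, z in mm, then the turn, a rotation vector about the tool's x, y, z in rad, then the opening, from -1 (shut) to 1 (fully open). In form: [dx, dy, dz, ax, ay, az, fingers, dx, dy, dz, ax, ay, az, fingers, ...]. A call has exactly 10 rows; each row shifts and turns the commanded pose from where the row before left it, along the tool's axes as they then stand; what a row does not reach is not made up. A row lasts 1/10 s, in which the tool goes at most 50 mm and 8.59 degrees, less where a joint would pass 70% of its speed; a pose out of reach is approached as far as the arm can. A call is refused whole if a number of a shift passes 50 or a number of a turn 0.15, either way. A call with a gripper value outside its range is refused whole. The fingers move at their own pace and stop on an object; FORCE is the grip in N (left out, the last holds). Time passes only in rows, so rows that do not move let the fingers close, or fill a call up. It gives the time, the measured TCP pose, the force, the opening and the grip force at its end, in the units of the state.
- env.observe(): the state, without advancing time (a new reading comes with each control period).
- env.get_image(name): name is "scene" or "top" or "wrist"; returns a dict with "frame" (384x512x3 uint8, red, green, blue), "mtx" (3x3 intrinsics, pixels), "camera_from_world" (4x4, takes a point from world to camera coordinates). Camera axes: x right, y down, z forward; pixel columns grow to the right and rows downward; lengths in m; the calibration is good to about 2 mm. A picture is of the moment at which its call begins. There is no depth.
- env.hand_in(): hands the job in; it is judged then, once.
The state is a dict: "t": time; "qpos": joint angles; "joint_vel": joint speeds; "effort": joint torques, N m; "position": TCP position; "orientation": TCP orientation; "contact_force": force on the tool from outside, world axes, zero at the start; "moment": the same for the moment, N m; "grip_width": opening from 0.0 (shut) to 1.0 (fully open); "finger_force": force on a finger pad.
Only numpy, scipy, OpenCV 4.12 (cv2) and the standard library are available. Lean on these libraries where they do the work, as an engineer would, in place of code of your own. Each camera call takes 0.05 s, during which the arm holds its last target. There are 200 camera calls.

TASK

The transit case's combination padlock lies dial up in its holder on the lab bench. First swing the steel hasp right over to its open side, off the lock; then turn the dial until its pointer clicks into the notch at the long index mark nearest the shackle, and only then draw the shackle open to its stop. Lift the lock out of the holder by the opened shackle and finish while still holding it up by the shackle, with the lock's case about 20 cm above the bench, leaving the other things on the bench where they are.

Things in the scene. Friction and masses are not known exactly. Their poses are not given: they have to be found in the camera images.
- dock: Fixed white lock holder, plate 170x140x8 mm; origin under its centre on the bench, z up, shackle towards -x. Lock case rests on a block (top z 20) centred at x +30, between side walls and two front corner lugs (tops z 34) that keep it back when the shackle is drawn to -x; lifts or tips out upward. Catch post (x -22, y -52) and hinge post (x -22, y +58), 12 mm thick, 42 high.
- hasp (a joint): Hasp hinge, rad: 0 = folded flat over the shackle's legs and the catch; grows as its free end swings up and over to the holder's +y side, stop at 2.3. Starts 0 to 0.2. Friction 0.05 N m: stays open once past upright. Counts as off beyond 1.9.
- hasp_hinge (a point): Point on the hasp's hinge axis, 44 mm above the bench, at x -22, y +58 mm in the holder's frame; the axis is parallel to the holder's x. The hasp is a steel strap 14 mm wide (along x), 5 mm thick, 112 mm long, running from here to the holder's -y when closed, just above the shackle's legs.
- hasp_tab (a point): Grip point on the upturned tab at the hasp's free end, moving with it: tab 14 mm wide along the holder's x, 5 mm thick, 34 mm high. The point is 10 mm below the tab's top; closed it is 109.5 mm along -y from the hinge and 28 mm higher (72 mm above the bench). Pinch the 14 mm width, fingers closing along the holder's x; it can pivot between the pads as it swings.
- lock: Loose plain steel combination padlock, about 0.5 kg, dial up in the holder. Origin under the centre of its case (at the start 30 mm to the holder's +x, 20 mm above the bench), axes as the holder's: z up through the dial, shackle out of its -x face. Case 64 x 80 x 32 mm (x, y, z).
- dial (a joint): Dial angle, rad, growing counterclockwise seen from the dial side; 0 = pointer at the long index mark towards the shackle, the only place where the lock opens (within 0.1). Starts 0.5 to 1.6: turn clockwise to 0. Clicks into a notch every pi/6 (0 is one) and settles in the nearest when let go; about 0.05 N m turns it. Range -0.9 to 2.2.
- dial_grip (a point): On the dial's axis, mid grip bar: 51 mm above the lock's origin, 4 mm to its +x; axes turn with the dial. Black dial 46 mm across, 6 thick, with a grip bar 38 mm long, 11 wide, 20 high (top 59 mm, bar's foot 39 mm above the lock's underside). The bar lies along the lock's x at dial 0; the white line on its top and end is the pointer, at the -x end at dial 0.
- shackle (a joint): How far the shackle is drawn out, m: 0 shut, 0.016 open at its stop, drawn along the lock's -x. About 3 N of friction; stays where left. Blocked unless the dial is at 0. Counts as open beyond 0.012.
- shackle_bar (a point): Middle of the shackle's crossbar, moving with it: round bar 10 mm thick along the lock's y, straight for 32 mm, at the case's mid-height (36 mm above the bench), 44 mm in front of the case while shut. Free gap: 39 mm bar to case, 42 mm between legs; only the 8 mm plate below. Pinch it with fingers closing along the lock's x; when lifted by it the lock may swing down and hang.
- cassette_a: Bystander: white test cassette 70 x 22 x 6 mm, loose beside the holder; origin under its centre.
- cassette_b: Bystander: another white test cassette, the same.
- reagent: Bystander: small bottle, 36 mm across, 65 mm high, loose; origin under its centre.
- jar: Bystander: jar 52 mm across, 60 mm high, loose; origin under its centre.
- cup: Bystander: white cup 72 mm across, 85 mm high, loose; origin under its centre.
- marker: Bystander: black marker pen 14 mm thick, 125 mm long, lying on the bench; origin under its centre.
Not all that is in view belongs to the job. What is shaped like the lock but orange or red is not meant. What is shaped like the dock but orange is not meant.

How it is judged:
By the outcome, as a careful person would: the job done as asked, in the order asked, and still so for the second after the job is handed in, while the arm keeps its last pose, push and grip.
It also fails if it takes over 58 s, if anything falls off the work surface, if the arm or the gripper's body presses on something with over 40 N, if the wrist force passes 120 N, or if a joint passes its speed limit or range.

## Working session

There is one attempt and no reset: what is moved stays moved. The work goes in short steps, Python scripts to look and compute and a shell command to move; the robot and the scene stay as the last step left them, time stands still between calls to the robot, and variables do not carry over. Pictures are saved under pics/ and viewed, at most 10 in all, crops included, and the job is handed in when it is done.

```bash
mkdir -p pics; python3 - <<'E'
from workcell import env
import cv2,json
import numpy as np
s=env.observe()
print({k:np.round(v,3).tolist() for k,v in s.items()})
for n in ["scene","top"]:
    r=env.get_image(n); cv2.imwrite(f"pics/{n}0.png",cv2.resize(r["frame"][:,:,::-1],(768,576),interpolation=cv2.INTER_CUBIC))
    print(n,np.round(r["mtx"],1).tolist(),np.round(r["camera_from_world"],4).tolist())
E
```

```text
{'t': 0.0, 'qpos': [1.258, 0.537, -0.004, 1.539, 0.003, 1.067, -0.071], 'joint_vel': [-0.001, -0.0, -0.001, -0.001, -0.001, -0.0, -0.001], 'effort': [-0.0, -58.34, 1.048, -25.911, 0.012, 0.009, -0.0], 'position': [0.159, -0.63, 0.249], 'orientation': [-3.116, -0.387, 0.001], 'contact_force': [-0.058, -0.292, -0.786], 'moment': [-0.003, 0.015, -0.005], 'finger_force': 0.0, 'grip_width': 1.001}
scene [[410.5, 0.0, 255.7], [0.0, 410.5, 197.2], [0.0, 0.0, 1.0]] [[-0.8859, 0.4638, 0.0116, 0.4927], [0.3438, 0.673, -0.6548, -0.1101], [-0.3115, -0.5761, -0.7557, 1.2353], [0.0, 0.0, 0.0, 1.0]]
top [[493.8, 0.0, 255.1], [0.0, 493.8, 187.3], [0.0, 0.0, 1.0]] [[0.0126, -0.9999, -0.004, -0.0189], [-0.9913, -0.012, -0.131, 0.5445], [0.1309, 0.0056, -0.9914, 1.2025], [0.0, 0.0, 0.0, 1.0]]
```

View pics/top0.png

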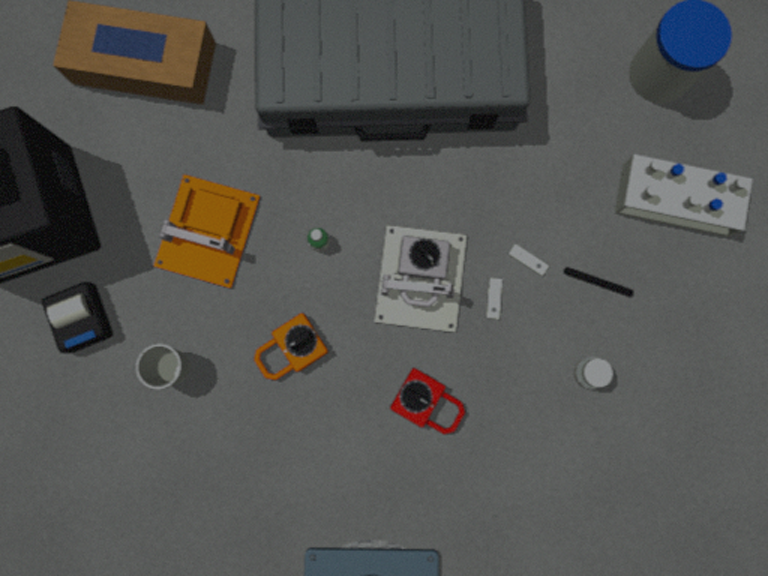

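View pics/scene0.png

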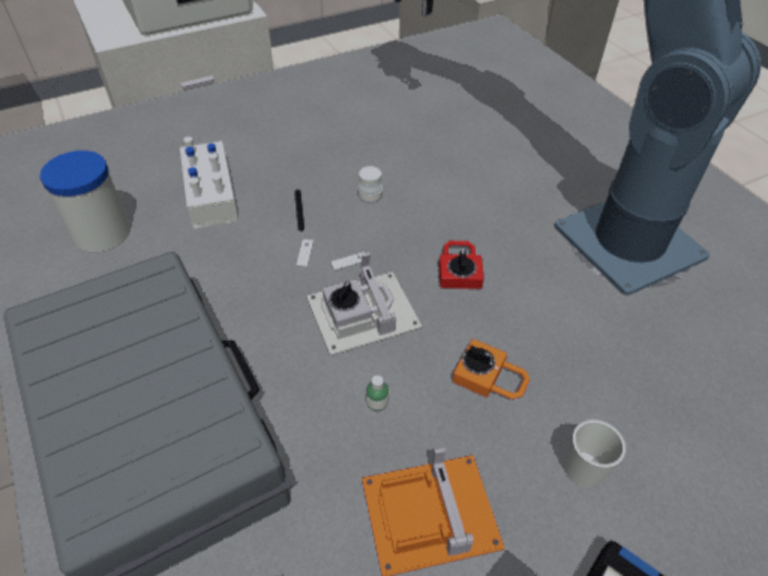

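The white dock with the steel lock is at top-view pixel (421,280) in the 768-wide picture. The other candidates are the orange dock (207,230), orange lock (292,345) and red lock (428,400), all excluded by colour. Only the white/steel one fits, and I'll confirm it in a crop.

```bash
cat > h.py <<'E'
import numpy as np,cv2
from workcell import env
def ray(r,u,v,z):
    T=r["camera_from_world"];R=T[:3,:3];t=T[:3,3];c=-R.T@t
    d=R.T@np.linalg.solve(r["mtx"],[u,v,1.]);return c+d*(z-c[2])/d[2]
def proj(r,p):
    q=r["camera_from_world"]@np.r_[p,1];q=r["mtx"]@q[:3];return q[:2]/q[2]
E
python3 - <<'E'
from h import *
r=env.get_image("top");f=r["frame"]
x0,y0,k=240,140,7
c=cv2.resize(f[y0:y0+85,x0:x0+105,::-1],None,fx=k,fy=k,interpolation=cv2.INTER_CUBIC)
c=cv2.convertScaleAbs(c,alpha=1.3)
cv2.imwrite("pics/crop1.png",c)
for u,v in [(387,227),(466,235),(456,331),(376,322)]: print(np.round(ray(r,u/1.5,v/1.5,.008),4))
E
```

```text
[ 0.6424 -0.0184  0.008 ]
[ 0.63   -0.1546  0.008 ]
[ 0.4644 -0.1374  0.008 ]
[ 0.478  -0.0016  0.008 ]
```

View pics/crop1.png

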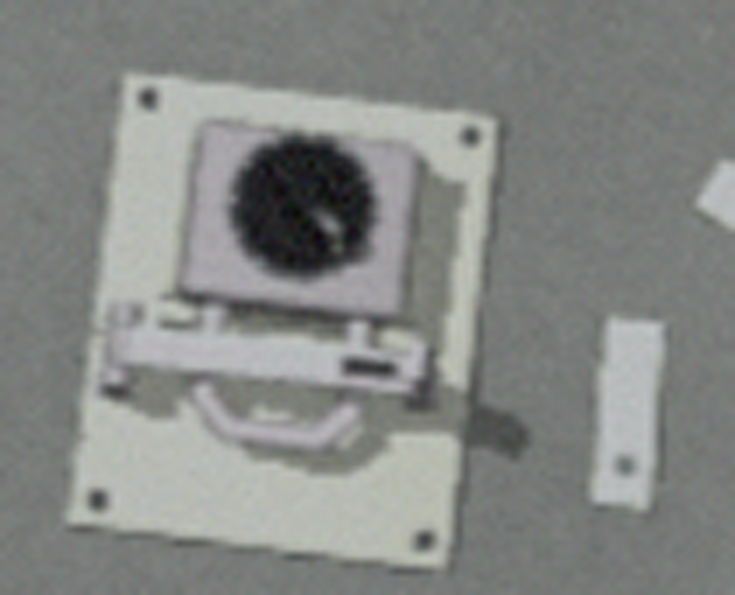

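The crop confirms the white dock with the steel lock and hasp. Plate corners are at crop px (125,75), (497,118), (447,568) and (68,523). The dial pointer tip is near (337,232), about +1 rad, so it sits in the notch at 1.047. I'll fit the dock pose while swinging the arm over.

```bash
cat >> h.py <<'E'
from scipy.spatial.transform import Rotation as Ro
import json,os
DOCK=np.array(json.load(open("dock.json"))) if os.path.exists("dock.json") else None
def d2w(p,D=None):
    x,y,a=DOCK if D is None else D;c,s=np.cos(a),np.sin(a);return np.array([x+c*p[0]-s*p[1],y+s*p[0]+c*p[1],p[2]])
def w2d(p):
    x,y,a=DOCK;c,s=np.cos(a),np.sin(a);u=p[0]-x;v=p[1]-y;return np.array([c*u+s*v,-s*u+c*v,p[2]])
def rel(p,yaw):  # p dock-frame target (m), yaw: tool-y direction in dock frame; prints shift in tool axes mm + turn
    s=env.observe();R=Ro.from_rotvec(s["orientation"])
    c,si=np.cos(yaw+DOCK[2]),np.sin(yaw+DOCK[2]);Y=np.array([c,si,0]);Z=np.array([0,0,-1.]);G=Ro.from_matrix(np.c_[np.cross(Y,Z),Y,Z])
    print("shift(now axes)",np.round(R.inv().apply(d2w(p)-s["position"])*1e3,1),"turn",np.round((R.inv()*G).as_rotvec(),3),"shift(goal axes)",np.round(G.inv().apply(d2w(p)-s["position"])*1e3,1))
    print("t",round(s["t"],2),"tcp dock mm",np.round(w2d(s["position"])*1e3,1),"F",np.round(s["contact_force"],1),"grip",round(float(s["grip_width"])*85,1),np.round(s["finger_force"],1))
E
python3 - <<'E'
from h import *
from scipy.optimize import least_squares
r=env.get_image("top")
px=np.array([(125,75),(497,118),(447,568),(68,523)])/7.+[240,140]
m=np.array([[85,70,8],[85,-70,8],[-85,-70,8],[-85,70,8]])/1e3
f=lambda D:np.ravel([proj(r,d2w(a,D))-b for a,b in zip(m,px)])
o=least_squares(f,[.55,-.08,-.1]);print(o.x,o.fun.round(2));json.dump(o.x.tolist(),open("dock.json","w"))
E
python3 -m creep '[45,0,0,0,0,-0.07,-0.2,45,0,0,0,0,-0.07,-0.2,45,0,0,0,0,-0.07,-0.2,45,0,0,0,0,-0.07,-0.2,45,0,0,0,0,-0.07,-0.2,45,0,0,0,0,-0.07,-0.2,45,0,0,0,0,-0.07,-0.2,45,0,0,0,0,-0.07,-0.2,45,0,0,0,0,-0.07,-0.2,45,0,0,0,0,-0.07,-0.2]' 30
python3 -c "
from h import *
rel([-.022,-.0515,.2],0)"
```

```text
[ 0.55367896 -0.07742244 -0.10924514] [-0.33 -0.67  0.3  -0.4   0.29  0.64 -0.26  0.39]
t: 1.2
position: [0.5331, -0.3941, 0.2497]
orientation: [-2.794, -1.436, 0.0]
contact_force: [-0.0, -0.6, 0.3]
grip_width: 0.403
finger_force: 0.0
shift(now axes) [ 213.8 -161.5   49.7] turn [-0.     0.    -0.512] shift(goal axes) [265.5 -36.1  49.7]
t 1.2 tcp dock mm [  14.1 -317.   249.7] F [-0.  -0.6  0.3] grip 34.2 0.0
```

```bash
python3 -m creep '[30,-15,0,0,0,-0.1,-0.2,30,-15,0,0,0,-0.1,-0.2,30,-10,0,0,0,-0.1,-0.2,30,0,0,0,0,-0.1,-0.2,30,0,0,0,0,-0.11,-0.2,30,0,10,0,0,0,-0.2,30,0,10,0,0,0,-0.2,20,0,10,0,0,0,-0.2,10,0,10,0,0,0,-0.2,0,0,0,0,0,0,-0.2]'
python3 - <<'E'
from h import *
rel([-.022,-.0515,.12],0)
r=env.get_image("wrist");np.savez("w1.npz",**r)
cv2.imwrite("pics/w1.png",cv2.resize(r["frame"][:,:,::-1],(768,576),interpolation=cv2.INTER_CUBIC))
for n,p in dict(tab=(-.022,-.0515,.082),hinge=(-.022,.058,.044),c1=(.085,.07,.008),c2=(.085,-.07,.008),c3=(-.085,-.07,.008),c4=(-.085,.07,.008),dial=(.034,0,.079)).items(): print(n,(proj(r,d2w(p))*1.5).round())
E
```

```text
t: 2.2
position: [0.5683, -0.1488, 0.2086]
orientation: [-2.34, -2.092, 0.002]
contact_force: [0.6, -0.6, 0.0]
grip_width: 0.401
finger_force: 0.0
shift(now axes) [ 17.7 -44.1  88.7] turn [-0.003 -0.001 -0.002] shift(goal axes) [ 17.8 -44.3  88.6]
t 2.2 tcp dock mm [ 22.3 -69.3 208.6] F [ 0.6 -0.6  0. ] grip 34.1 0.0
tab [307. 257.]
hinge [308.  46.]
c1 [491.  36.]
c2 [479. 259.]
c3 [236. 260.]
c4 [214.  37.]
dial [412. 157.]
```

View pics/w1.png

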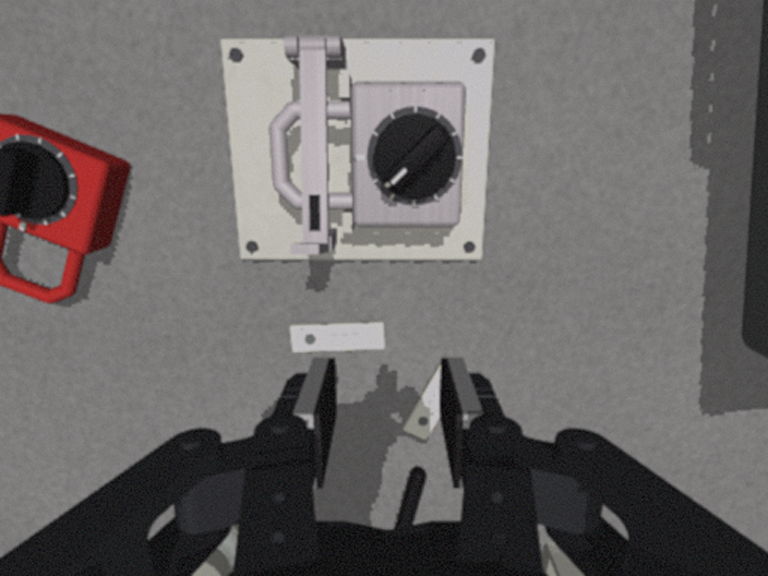

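The wrist view shows the steel lock in the white plate, with corners at (221,39), (494,39), (482,259) and (241,261). The hasp tab is at about (313,247). The dial bar runs from (382,183) to (445,128), which puts the pointer at about 0.8 rad. I'll refit the dock pose with this view.

```bash
python3 - <<'E'
from h import *
import h
from scipy.optimize import least_squares
r=dict(np.load("w1.npz"))
px=np.array([(494,39),(482,259),(241,261),(221,39)])/1.5
m=np.array([[85,70,8],[85,-70,8],[-85,-70,8],[-85,70,8]])/1e3
f=lambda D:np.ravel([proj(r,d2w(a,D))-b for a,b in zip(m,px)])
o=least_squares(f,[.55,-.08,-.1]);print(o.x,o.fun.round(2))
h.DOCK=o.x;json.dump(o.x.tolist(),open("dock.json","w"))
for ph in (0,.1,.2):
    y=.058-.1095*np.cos(ph)+.038*np.sin(ph);z=.044+.1095*np.sin(ph)+.038*np.cos(ph);print(ph,y,z,(proj(r,d2w((-.022,y,z)))*1.5).round())
print((proj(r,d2w((.034,0,.079)))*1.5).round())
rel([-.022,-.0485,.083],0)
E
```

```text
[ 0.55632516 -0.07866744 -0.10950734] [ 1.14 -0.71  0.75  1.15 -0.63  0.16 -1.25 -0.04]
0 -0.0515 0.08199999999999999 [313. 258.]
0.1 -0.04715928626536435 0.09274191740339266 [309. 255.]
0.2 -0.041767855703403634 0.10299682168002638 [305. 248.]
[418. 159.]
shift(now axes) [ 21.5 -41.9 126.4] turn [-0.001  0.    -0.004] shift(goal axes) [ 21.7 -42.  126.3]
t 2.25 tcp dock mm [ 20.  -70.2 209.3] F [ 0.1 -0.5 -0.5] grip 34.2 0.0
```

```bash
python3 -m creep '[0,-10,10,0,0,0,-0.2,0,-16,15,0,0,0,-0.2,10,-15,20,0,0,0,-0.2,11,0,20,0,0,0,-0.2,0,0,15,0,0,0,-0.2,0,0,10,0,0,0,-0.2,0,0,0,0,0,0,-0.2,0,0,0,0,0,0,-0.2,0,0,0,0,0,0,-0.2,0,0,0,0,0,0,-0.2]'
python3 - <<'E'
from h import *
rel([-.022,-.0485,.083],0)
r=env.get_image("wrist");np.savez("w2.npz",**r)
cv2.imwrite("pics/w2.png",cv2.resize(r["frame"][:,:,::-1],(768,576),interpolation=cv2.INTER_CUBIC))
for ph in (0,.1,.2):
    y=.058-.1095*np.cos(ph)+.038*np.sin(ph);z=.044+.1095*np.sin(ph)+.038*np.cos(ph);print(ph,y,z,(proj(r,d2w((-.022,y,z)))*1.5).round())
print((proj(r,d2w((.034,0,.079)))*1.5).round(),(proj(r,d2w((-.022,.058,.044)))*1.5).round())
E
```

```text
t: 3.25
position: [0.5313, -0.1251, 0.1207]
orientation: [2.344, 2.09, 0.001]
contact_force: [0.1, 0.4, -0.1]
grip_width: 0.399
finger_force: 0.0
shift(now axes) [ 0.4 -2.2 37.7] turn [ 0.001  0.    -0.005] shift(goal axes) [ 0.4 -2.2 37.7]
t 3.25 tcp dock mm [-19.8 -48.9 120.7] F [ 0.1  0.4 -0.1] grip 33.9 0.0
0 -0.0515 0.08199999999999999 [384. 360.]
0.1 -0.04715928626536435 0.09274191740339266 [384. 362.]
0.2 -0.041767855703403634 0.10299682168002638 [383. 360.]
[543. 221.] [382.  57.]
```

View pics/w2.png

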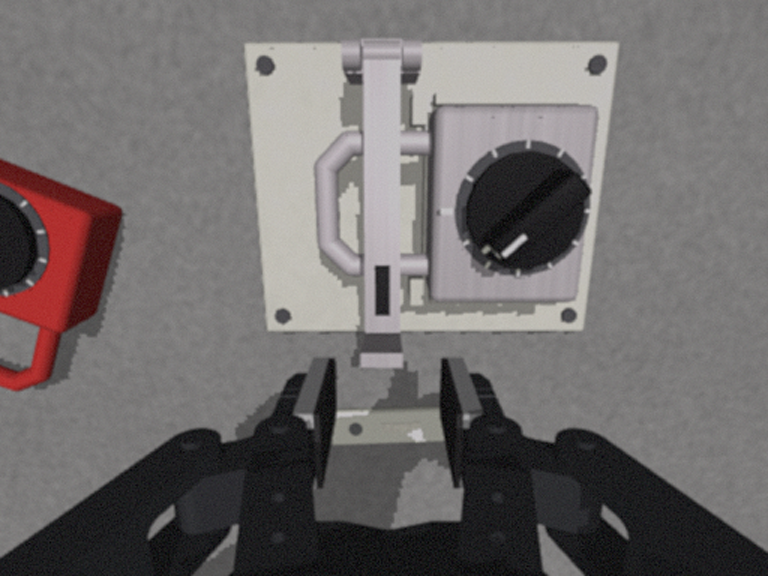

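The tab top at (382,358) matches the prediction. I'll descend and pinch.

```bash
python3 -m creep '[0,-2,12,0,0,0,-0.2,0,0,12,0,0,0,-0.2,0,0,10,0,0,0,-0.2,0,0,6,0,0,0,-0.2,0,0,0,0,0,0,-1,0,0,0,0,0,0,-1,0,0,0,0,0,0,-1,0,0,0,0,0,0,-1,0,0,0,0,0,0,-1,0,0,0,0,0,0,-1]' 30
python3 - <<'E'
from h import *
rel([-.022,-.0485,.083],0)
E
```

```text
t: 4.3
position: [0.5292, -0.1241, 0.0802]
orientation: [2.344, 2.091, 0.002]
contact_force: [3.8, 2.8, -4.4]
grip_width: 0.157
finger_force: 30.3
shift(now axes) [-0.3  0.  -2.8] turn [ 0.001 -0.    -0.004] shift(goal axes) [-0.3  0.  -2.8]
t 4.3 tcp dock mm [-22.  -48.2  80.2] F [ 3.8  2.8 -4.4] grip 13.3 30.3
```

```bash
python3 - <<'E'
import numpy as np
a0=np.arctan2(36.2,106.2);R=np.hypot(36.2,106.2);a=a0+.105*np.arange(21)
p=np.c_[-R*np.cos(a),-R*np.sin(a)];d=np.round(p*2)/2
print(np.diff(d,axis=0).tolist())
E
```

```text
[[4.0, -11.0], [5.5, -10.5], [6.5, -10.0], [8.0, -9.0], [8.0, -8.0], [9.5, -7.5], [10.0, -6.0], [10.5, -5.0], [11.0, -4.5], [11.5, -2.5], [11.5, -2.0], [12.0, 0.0], [11.5, 0.5], [12.0, 2.0], [11.0, 3.5], [11.0, 4.5], [10.5, 5.5], [9.5, 6.5], [9.0, 7.5], [8.5, 8.5]]
```

```bash
python3 -m creep '[4,0,-11,0,0,0,-1,5.5,0,-10.5,0,0,0,-1,6.5,0,-10,0,0,0,-1,8,0,-9,0,0,0,-1,8,0,-8,0,0,0,-1,9.5,0,-7.5,0,0,0,-1,10,0,-6,0,0,0,-1,10.5,0,-5,0,0,0,-1,11,0,-4.5,0,0,0,-1,11.5,0,-2.5,0,0,0,-1]'
python3 - <<'E'
from h import *
rel([-.022,.0476,.157],0)
E
```

```text
t: 5.3
position: [0.5386, -0.0408, 0.155]
orientation: [2.344, 2.089, -0.001]
contact_force: [3.0, -4.4, 2.7]
grip_width: 0.154
finger_force: 29.3
shift(now axes) [11.9 -0.3 -2. ] turn [ 0.001  0.002 -0.005] shift(goal axes) [11.9 -0.3 -2. ]
t 5.3 tcp dock mm [-21.7  35.7 155. ] F [ 3.  -4.4  2.7] grip 13.1 29.3
```

```bash
python3 -m creep '[11.5,0,-2,0,0,0,-1,12,0,0,0,0,0,-1,11.5,0,0.5,0,0,0,-1,12,0,2,0,0,0,-1,11,0,3.5,0,0,0,-1,11,0,4.5,0,0,0,-1,10.5,0,5.5,0,0,0,-1,9.5,0,6.5,0,0,0,-1,9,0,7.5,0,0,0,-1,8.5,0,8.5,0,0,0,-1]'
python3 - <<'E'
from h import *
rel([-.022,.14,.12],0)
r=env.get_image("scene");f=r["frame"];u,v=proj(r,d2w((-.022,.1,.08))).astype(int)
cv2.imwrite("pics/s2.png",cv2.resize(f[v-60:v+60,u-75:u+75,::-1],None,fx=5,fy=5,interpolation=cv2.INTER_CUBIC))
E
```

```text
t: 6.3
position: [0.5507, 0.0667, 0.1171]
orientation: [-2.344, -2.092, -0.002]
contact_force: [5.5, 0.3, 3.7]
grip_width: 0.159
finger_force: 34.7
shift(now axes) [-3.9 -0.5 -2.9] turn [ 0.001 -0.001 -0.004] shift(goal axes) [-3.9 -0.6 -2.9]
t 6.3 tcp dock mm [-21.4 143.9 117.1] F [5.5 0.3 3.7] grip 13.5 34.7
```

View pics/s2.png

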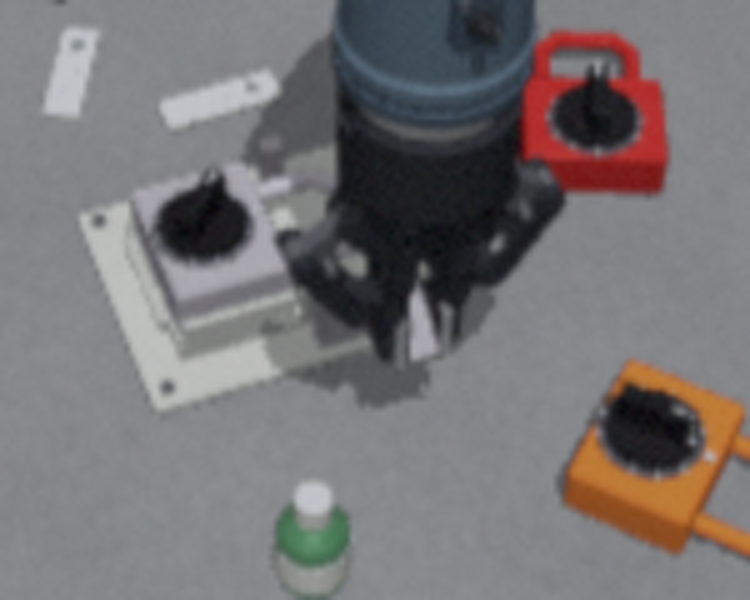

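The tab is between the fingers at about (425,335), and the geometry gives the hasp ≈2.2 rad, which counts as off. Next I release it, rise and go over the dial.

```bash
python3 -m creep '[0,0,0,0,0,0,-0.2,0,0,0,0,0,0,-0.2,0,0,-10,0,0,0,-0.2,0,0,-20,0,0,0,-0.2,0,0,-20,0,0,0,-0.2,0,0,-10,0,0,0,-0.2,-20,10,0,0,0,0,-0.2,-30,15,0,0,0,0,-0.2,-30,15,0,0,0,0,-0.2,-30,15,0,0,0,0,-0.2]'
python3 -m creep '[-30,0,0,0,0,0.1,-0.3,0,0,0,0,0,0.1,-0.3,0,0,0,0,0,0.1,-0.3,0,0,0,0,0,0.1,-0.3,0,0,0,0,0,0.1,-0.3,0,0,0,0,0,0.1,-0.3,0,0,0,0,0,0.1,-0.3,0,0,0,0,0,0.1,-0.3,0,0,0,0,0,0,-0.3,0,0,0,0,0,0,-0.3]'
python3 - <<'E'
from h import *
rel([.034,.0,.08],-.8)
r=env.get_image("wrist");np.savez("w3.npz",**r)
cv2.imwrite("pics/w3.png",cv2.resize(r["frame"][:,:,::-1],(768,576),interpolation=cv2.INTER_CUBIC))
for th in (.6,.7,.8,.9,1.):
  c,s=np.cos(th),np.sin(th);print(th,[(proj(r,d2w((.034-k*c,-k*s,.079)))*1.5).round().tolist() for k in (.019,0,-.019)])
E
```

```text
t: 7.35
position: [0.5923, -0.0515, 0.1775]
orientation: [-2.344, -2.091, 0.001]
contact_force: [0.9, 0.4, -0.7]
grip_width: 0.399
finger_force: 0.0
t: 8.35
position: [0.5888, -0.08, 0.1774]
orientation: [-2.972, -1.017, 0.001]
contact_force: [-0.2, 0.0, -1.0]
grip_width: 0.347
finger_force: 0.0
shift(now axes) [-0.4  2.8 97.4] turn [-0.     0.    -0.002] shift(goal axes) [-0.4  2.7 97.4]
t 8.35 tcp dock mm [ 32.4   2.2 177.4] F [-0.2  0.  -1. ] grip 29.5 0.0
0.6 [[387.0, 339.0], [393.0, 304.0], [400.0, 267.0]]
0.7 [[391.0, 340.0], [393.0, 304.0], [396.0, 267.0]]
0.8 [[394.0, 340.0], [393.0, 304.0], [392.0, 266.0]]
0.9 [[398.0, 339.0], [393.0, 304.0], [388.0, 267.0]]
1.0 [[402.0, 339.0], [393.0, 304.0], [384.0, 267.0]]
```

View pics/w3.png

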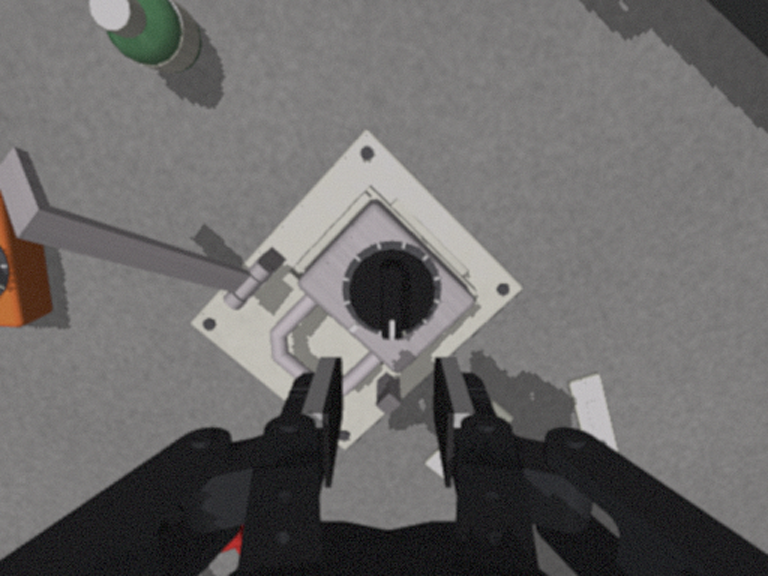

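The hasp is well open at left in (20–250, 150–290). The dial bar runs vertically between the fingers at x≈392, pointer tip near (392,340), so dial ≈0.8 and the gripper is aligned. I'll descend and grip.

```bash
python3 -m creep '[0,3,20,0,0,0,-0.4,0,0,25,0,0,0,-0.4,0,0,20,0,0,0,-0.4,0,0,15,0,0,0,-0.4,0,0,10,0,0,0,-0.4,0,0,6,0,0,0,-0.4,0,0,0,0,0,0,-1,0,0,0,0,0,0,-1,0,0,0,0,0,0,-1,0,0,0,0,0,0,-1]' 35
python3 - <<'E'
from h import *
rel([.034,.0,.081],-.8)
E
```

```text
t: 9.4
position: [0.5908, -0.0824, 0.0815]
orientation: [-2.974, -1.013, 0.0]
contact_force: [-0.6, 0.3, -5.9]
grip_width: 0.116
finger_force: 37.8
shift(now axes) [-0.5 -0.4  0.5] turn [-0.     0.    -0.004] shift(goal axes) [-0.5 -0.4  0.5]
t 9.4 tcp dock mm [34.7  0.  81.5] F [-0.6  0.3 -5.9] grip 9.9 37.8
```

```bash
python3 -m creep '[0,0,0,0,0,0.09,-1,0,0,0,0,0,0.1,-1,0,0,0,0,0,0.1,-1,0,0,0,0,0,0.1,-1,0,0,0,0,0,0.1,-1,0,0,0,0,0,0.1,-1,0,0,0,0,0,0.1,-1,0,0,0,0,0,0.08,-1,0,0,0,0,0,0,-1,0,0,0,0,0,0,-1]'
python3 - <<'E'
from h import *
rel([.034,.0,.081],-np.pi/2)
print(env.observe()["moment"])
E
```

```text
t: 10.4
position: [0.5909, -0.0824, 0.0815]
orientation: [3.137, -0.174, -0.0]
contact_force: [-0.6, -0.6, -6.4]
grip_width: 0.119
finger_force: 37.7
shift(now axes) [-0.8  0.1  0.5] turn [ 0.     0.    -0.001] shift(goal axes) [-0.8  0.1  0.5]
t 10.4 tcp dock mm [34.8  0.1 81.5] F [-0.6 -0.6 -6.4] grip 10.2 37.7
[-0.03621956 -0.00471254 -0.00898048]
```

```bash
python3 -m creep '[0,0,0,0,0,0,-0.4,0,0,0,0,0,0,-0.4,0,0,-15,0,0,0,-0.4,0,0,-25,0,0,0,-0.4,0,0,-25,0,0,0,-0.4,-20,0,-5,0,0,-0.1,-0.3,0,0,0,0,0,-0.14,-0.3,0,0,0,0,0,-0.14,-0.3,0,0,0,0,0,-0.14,-0.3,0,0,0,0,0,-0.14,-0.3]'
python3 -m creep '[0,0,0,0,0,-0.14,-0.3,0,0,0,0,0,-0.14,-0.3,0,0,0,0,0,-0.14,-0.3,0,0,0,0,0,-0.14,-0.3,0,0,0,0,0,-0.14,-0.3,0,0,0,0,0,-0.14,-0.3,0,0,0,0,0,-0.07,-0.3,0,-20,0,0,0,0,-0.3,0,-20,0,0,0,0,-0.3,0,-20,0,0,0,0,-0.3]'
python3 - <<'E'
from h import *
rel([-.046,.0,.036],0)
r=env.get_image("wrist");np.savez("w4.npz",**r)
cv2.imwrite("pics/w4.png",cv2.resize(r["frame"][:,:,::-1],(768,576),interpolation=cv2.INTER_CUBIC))
for p in [(-.046,0,.041),(-.046,.016,.041),(-.046,-.016,.041),(.034,0,.079),(.015,0,.079)]: print(p,(proj(r,d2w(p))*1.5).round())
E
```

```text
t: 11.4
position: [0.5717, -0.0805, 0.1532]
orientation: [3.021, 0.857, 0.003]
contact_force: [0.3, 0.7, -0.5]
grip_width: 0.349
finger_force: 0.0
t: 12.4
position: [0.5114, -0.0738, 0.1528]
orientation: [2.343, 2.09, 0.001]
contact_force: [-0.2, -0.3, -0.4]
grip_width: 0.35
finger_force: 0.0
shift(now axes) [ 1.000e-01 -1.100e+00  1.168e+02] turn [ 0.002  0.001 -0.005] shift(goal axes) [  0.   -0.8 116.8]
t 12.4 tcp dock mm [-45.2  -0.  152.8] F [-0.2 -0.3 -0.4] grip 29.8 0.0
(-0.046, 0, 0.041) [387. 296.]
(-0.046, 0.016, 0.041) [387. 266.]
(-0.046, -0.016, 0.041) [387. 325.]
(0.034, 0, 0.079) [568. 320.]
(0.015, 0, 0.079) [525. 320.]
```

View pics/w4.png

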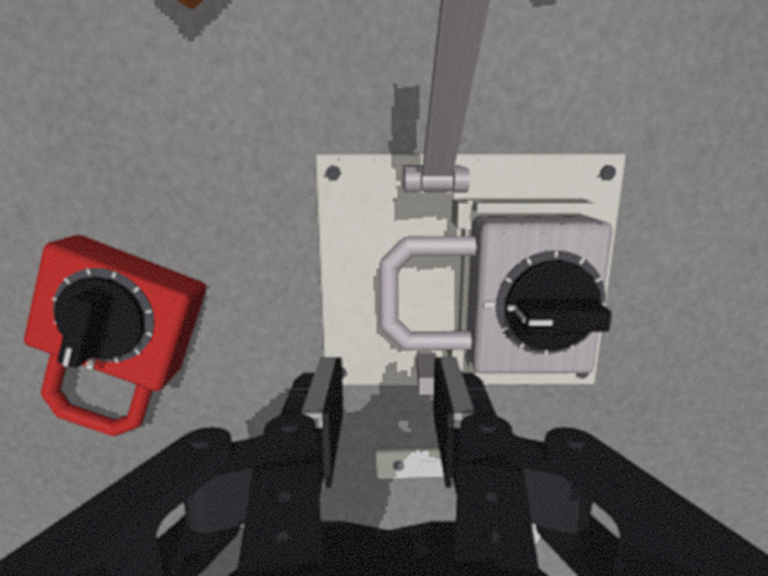

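The dial pointer line (540,322) points at the long mark (488,305), so the dial is at 0. The shackle bar at (390,295) lies midway between the fingers. I'll descend and pinch.

```bash
python3 -m creep '[0,0,20,0,0,0,-0.3,0,0,25,0,0,0,-0.3,0,0,25,0,0,0,-0.3,0,0,20,0,0,0,-0.3,0,0,15,0,0,0,-0.3,0,0,10,0,0,0,-0.3,0,0,0,0,0,0,-1,0,0,0,0,0,0,-1,0,0,0,0,0,0,-1,0,0,0,0,0,0,-1]' 60
python3 - <<'E'
from h import *
rel([-.062,.0,.037],0)
E
```

```text
t: 13.45
position: [0.5118, -0.0734, 0.0371]
orientation: [2.344, 2.091, 0.001]
contact_force: [0.5, 0.1, -1.5]
grip_width: 0.098
finger_force: 58.5
shift(now axes) [ -0.4 -17.2   0. ] turn [ 0.001  0.    -0.004] shift(goal axes) [ -0.4 -17.2   0.1]
t 13.45 tcp dock mm [-44.8   0.4  37.1] F [ 0.5  0.1 -1.5] grip 8.3 58.5
```

```bash
python3 -m creep '[0,-2,0,0,0,0,-1,0,-2,0,0,0,0,-1,0,-2,0,0,0,0,-1,0,-2,0,0,0,0,-1,0,-2,0,0,0,0,-1,0,-2,0,0,0,0,-1,0,-2,0,0,0,0,-1,0,-2,0,0,0,0,-1,0,-1,0,0,0,0,-1,0,0,0,0,0,0,-1]'
python3 - <<'E'
from h import *
rel([-.062,.0,.037],0)
E
```

```text
t: 14.45
position: [0.4944, -0.0714, 0.0366]
orientation: [-2.344, -2.091, 0.0]
contact_force: [1.8, -0.5, 1.8]
grip_width: 0.091
finger_force: 58.9
shift(now axes) [-0.4  0.4 -0.4] turn [-0.     0.    -0.004] shift(goal axes) [-0.4  0.4 -0.4]
t 14.45 tcp dock mm [-62.4   0.4  36.6] F [ 1.8 -0.5  1.8] grip 7.7 58.9
```

```bash
python3 -m creep '[0,-1,0,0,0,0,-1,0,-1,0,0,0,0,-1,0,-1,0,0,0,0,-1,0,0,0,0,0,0,-1,0,0,0,0,0,0,-1,0,0,0,0,0,0,-1,0,0,0,0,0,0,-1,0,0,0,0,0,0,-1,0,0,0,0,0,0,-1,0,0,0,0,0,0,-1]'
python3 - <<'E'
from h import *
rel([-.062,.0,.037],0)
r=env.get_image("wrist");np.savez("w5.npz",**r)
cv2.imwrite("pics/w5.png",cv2.resize(r["frame"][:,:,::-1],(768,576),interpolation=cv2.INTER_CUBIC))
E
```

```text
t: 15.45
position: [0.4934, -0.0712, 0.0367]
orientation: [2.343, 2.09, 0.004]
contact_force: [5.9, -1.7, -3.0]
grip_width: 0.095
finger_force: 58.6
shift(now axes) [-0.5  1.4 -0.3] turn [ 0.003 -0.001 -0.005] shift(goal axes) [-0.5  1.4 -0.3]
t 15.45 tcp dock mm [-63.4   0.5  36.7] F [ 5.9 -1.7 -3. ] grip 8.1 58.6
```

View pics/w5.png

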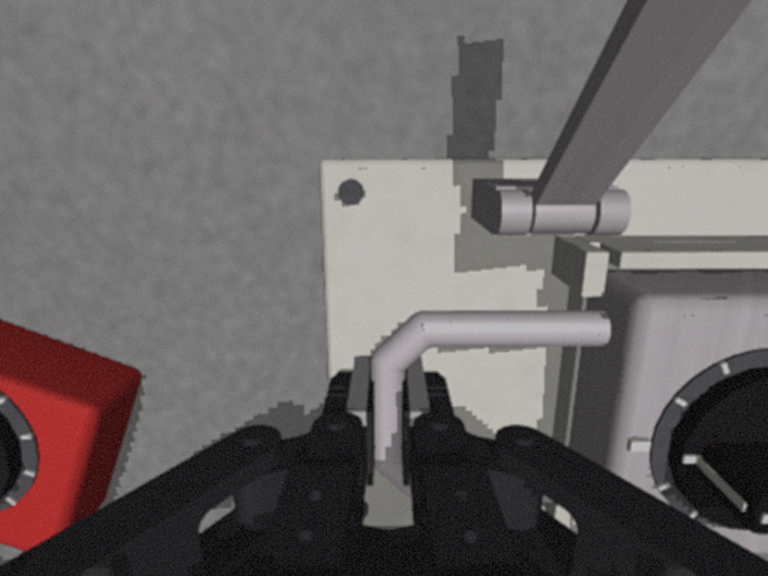

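The shackle is drawn to its stop: the TCP moved 18.6 mm including case slack, the last commanded 3 mm moved it only 1 mm, and the force reads 6 N. The pointer (690,460) is at the long mark (640,445). Next I lift slowly.

```bash
python3 -m creep '[0,0.5,-3,0,0,0,-1,0,0.5,-3,0,0,0,-1,0,0.5,-3,0,0,0,-1,0,0.5,-4,0,0,0,-1,0,0.5,-4,0,0,0,-1,0,0.5,-4,0,0,0,-1,0,0.5,-4,0,0,0,-1,0,0.5,-5,0,0,0,-1,0,0,-5,0,0,0,-1,0,0,-5,0,0,0,-1]' 70
python3 -c "
from h import *
rel([-.062,.0,.26],0);print(env.observe()['moment'])"
```

```text
t: 16.5
position: [0.4932, -0.0714, 0.0757]
orientation: [-2.342, -2.089, 0.006]
contact_force: [-0.9, 0.2, -4.2]
grip_width: 0.086
finger_force: 68.2
shift(now axes) [  -0.4    0.7 -184.3] turn [-0.005  0.    -0.004] shift(goal axes) [  -0.3    1.6 -184.3]
t 16.5 tcp dock mm [-63.6   0.3  75.7] F [-0.9  0.2 -4.2] grip 7.3 68.2
[0.00102719 0.07757425 0.04011406]
```

```bash
python3 -m creep '[0,0,-6,0,0,0,-1,0,0,-8,0,0,0,-1,0,0,-8,0,0,0,-1,0,0,-10,0,0,0,-1,0,0,-10,0,0,0,-1,0,0,-10,0,0,0,-1,0,0,-12,0,0,0,-1,0,0,-12,0,0,0,-1,0,0,-12,0,0,0,-1,0,0,-12,0,0,0,-1]'
python3 -c "
from h import *
rel([-.062,.0,.26],0);print(env.observe()['moment'])"
python3 -m creep '[0,0,-12,0,0,0,-1,0,0,-12,0,0,0,-1,0,0,-12,0,0,0,-1,0,0,-12,0,0,0,-1,0,0,-12,0,0,0,-1,0,0,-12,0,0,0,-1,0,0,-10,0,0,0,-1,0,0,-6,0,0,0,-1,0,0,0,0,0,0,-1,0,0,0,0,0,0,-1]'
python3 - <<'E'
from h import *
rel([-.062,.0,.3],0);print(env.observe()['moment'])
r=env.get_image("scene");np.savez("s3.npz",**r)
p=env.observe()["position"];print(p)
for dz in (0,-.06,-.124): print(dz,proj(r,p+[0,0,dz]).round(1))
u,v=proj(r,p+[0,0,-.06]).astype(int);print(u,v)
f=r["frame"][max(0,v-75):v+75,u-100:u+100,::-1];cv2.imwrite("pics/s3.png",cv2.resize(f,None,fx=4,fy=4,interpolation=cv2.INTER_CUBIC))
E
```

```text
t: 17.5
position: [0.4955, -0.0715, 0.1775]
orientation: [-2.344, -2.091, 0.0]
contact_force: [-0.1, -0.6, -6.5]
grip_width: 0.091
finger_force: 68.1
shift(now axes) [ -0.5  -0.7 -82.5] turn [-0.     0.    -0.004] shift(goal axes) [ -0.5  -0.7 -82.5]
t 17.5 tcp dock mm [-61.3   0.5 177.5] F [-0.1 -0.6 -6.5] grip 7.7 68.1
[ 0.00048971  0.33663905 -0.09456731]
t: 18.5
position: [0.4953, -0.0716, 0.2642]
orientation: [-2.344, -2.091, 0.001]
contact_force: [-0.6, 0.2, -6.0]
grip_width: 0.09
finger_force: 68.2
shift(now axes) [ -0.4  -0.6 -35.8] turn [-0.001  0.    -0.005] shift(goal axes) [ -0.4  -0.6 -35.8]
t 18.5 tcp dock mm [-61.4   0.4 264.2] F [-0.6  0.2 -6. ] grip 7.7 68.2
[ 0.03712454  0.38299209 -0.01862517]
[ 0.4951495  -0.07152935  0.26395596]
0 [266.3 125.7]
-0.06 [265.5 145.7]
-0.124 [264.8 165.1]
265 145
```

View pics/s3.png

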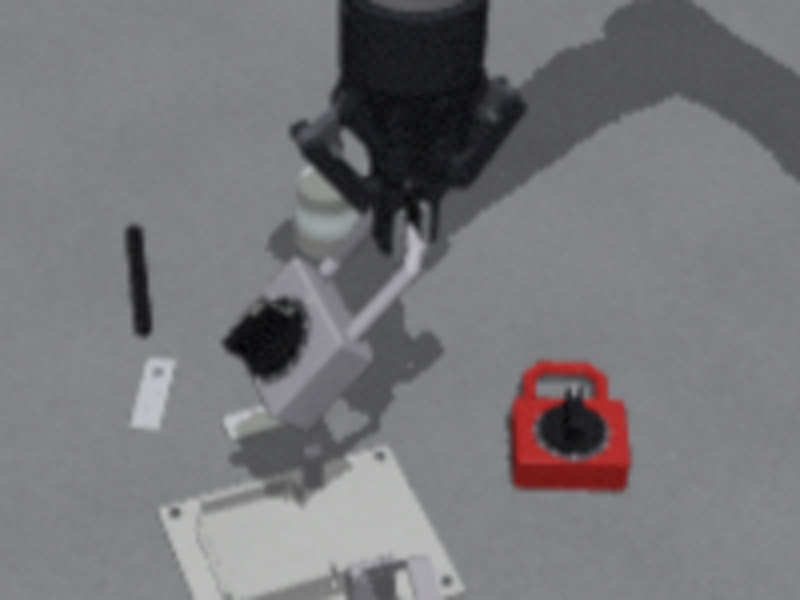

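The lock hangs clear of the holder by the opened shackle, pitched about 50° down, with case centre at z≈0.18. The holder's walls are empty and the bystanders in this view look undisturbed. I'll raise it about 25 mm with a firmer grip and hold.

```bash
python3 -m creep '[0,0,0,0,0,0,-1,0,0,-3,0,0,0,-1,0,0,-5,0,0,0,-1,0,0,-5,0,0,0,-1,0,0,-5,0,0,0,-1,0,0,-4,0,0,0,-1,0,0,-2,0,0,0,-1,0,0,0,0,0,0,-1,0,0,0,0,0,0,-1,0,0,0,0,0,0,-1]' 95
python3 - <<'E'
from h import *
rel([-.062,.0,.29],0);m0=env.observe()['moment'];print(m0)
from scipy.spatial.transform import Rotation as Ro
from scipy.optimize import minimize
r=env.get_image("scene");p=env.observe()["position"]
# tilt estimate: project dial-centre for tilts, compare with darkest blob near the lock
g=cv2.blur(r["frame"].mean(2).astype(np.float32),(9,9))
for a in (30,40,45,50,55,60,70,90):
    t=np.radians(a);ax=np.array([np.cos(t),-np.sin(t)]);n=np.array([np.sin(t),np.cos(t)])
    f=lambda X,Z:np.array([*(d2w([X,0,0])-d2w([0,0,0]))[:2],Z])
    c=p+f(*(.108*ax));d=p+f(*((.112)*ax+.03*n));uv=proj(r,d);print(a,"case centre z",c[2].round(3),"origin z",(c[2]-.016*n[1]).round(3),uv.round(),g[int(uv[1]),int(uv[0])].round())
E
```

```text
t: 19.55
position: [0.4954, -0.0715, 0.2883]
orientation: [-2.344, -2.091, 0.001]
contact_force: [0.2, -0.1, -7.4]
grip_width: 0.078
finger_force: 92.8
shift(now axes) [-0.4 -0.7 -1.7] turn [-0.     0.    -0.004] shift(goal axes) [-0.4 -0.7 -1.7]
t 19.55 tcp dock mm [-61.3   0.4 288.3] F [ 0.2 -0.1 -7.4] grip 6.7 92.8
[0.07555668 0.38451675 0.02681563]
30 case centre z 0.234 origin z 0.22 [219. 139.] 130.0
40 case centre z 0.219 origin z 0.207 [222. 145.] 73.0
45 case centre z 0.212 origin z 0.201 [224. 148.] 43.0
50 case centre z 0.206 origin z 0.195 [227. 150.] 32.0
55 case centre z 0.2 origin z 0.191 [230. 152.] 26.0
60 case centre z 0.195 origin z 0.187 [233. 153.] 42.0
70 case centre z 0.187 origin z 0.181 [239. 156.] 113.0
90 case centre z 0.18 origin z 0.18 [253. 157.] 97.0
```

The tilt is about 53°, which puts the case centre at roughly 0.20 m, held steady. I'm handing in.

```bash
python3 -c "
from workcell import env
print(env.hand_in())"
```

```text
the job is handed in; nothing more can be done
None
```

I swung the hasp open, turned the dial to the index, drew the shackle to its stop, lifted the lock out by the shackle with its case held at about 0.20 m, and handed the job in; no verdict came back.

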